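# Square a glued frame and set the glue timer

## Task

Push the freshly glued frame, as it lies and without turning it end for end, into the corner of the wooden squaring jig until its long far side and a short side lie flush against the two fences. Then turn the pointer of the wind-up timer clockwise past the long top mark, and turn it back down until it points at the metal tab on the rim. Leave the tab where it is, and do not disturb the jar, the offcut block and the cork sanding block.

Things in the scene. Friction and masses are not known exactly. Their poses are not given: they have to be found in the camera images.
- jig: squaring jig, fixed: two dark wooden fences on the bench, 22 mm wide and 26 mm high, at right angles. Origin: the inside corner where the two inner faces would meet, at bench height. +y runs along the inner face of the back fence (it stands at x 0 to 22 mm, y 10 to 138 mm), -x along the inner face of the side fence (y -22 to 0 mm, x -110 to -10 mm); z up. The frame belongs in the quarter x < 0, y > 0. The corner itself is relieved (open for 10 mm).
- frame_center (a point): centre, half-way up, of the loose glued frame: light wood, 100 mm along its x, 140 mm along its y, 22 mm high, rails 20 mm wide, so the opening in the middle is 60 x 100 mm and shows the bench; 0.14 to 0.28 kg. It lies flat on the bench, turned at most 0.25 rad from the jig. Seated, its axes are parallel to the jig's and this point is at x -50 mm, y +70 mm of the jig.
- frame_corner (a point): outer corner of the frame at its +x, -y end (50 mm, -70 mm from its centre), at the underside: the corner that belongs in the jig's inside corner
- timer_axis (a point): centre of the face of the wind-up timer, on the pointer's axis, 46 mm above the bench. The timer is fixed, a round grey housing 124 mm wide and 46 mm high with a white face; z up. In this frame the zero mark lies at an angle of +1.32 rad (anticlockwise from +x, seen from above), then 12 further marks follow clockwise every 0.22 rad; the last, the top mark, is the longest and thickest and lies at -1.32 rad.
- pointer_grip (a point): point on the pointer handle 40 mm out from the axis toward the pointing end, 29 mm above the face. The handle is a black upright bar with a white line on top, 14 mm thick, from 10 to 44 mm above its hub's underside (12 to 46 mm above the face), reaching 54 mm from the axis to its pointing end and 18 mm behind the axis; hub radius 17 mm. This point's x axis is the pointing direction, z up.
- pointer (a joint): angle of the timer's pointer, rad: 0 at the zero mark, growing clockwise seen from above; top mark at 2.64, end stop at 3.04. Turns stiffly (0.06 N m of friction) and stays where it is left; nothing springs back.
- tab_line (a point): black line on the small metal tab that clips on the rim of the timer, 58 mm from the axis, 5 mm above the face (the tab is 10 mm wide, 12 mm long, tops out 5 mm above the face)
- tab (a joint): angle of the metal tab, rad, on the same scale and in the same direction as the pointer: the pointer is set when joint pointer equals joint tab. Between 0.9 and 2.0; stiff.
- screw_jar: bystander: loose jar 68 mm wide, 84 mm high; origin at the centre of its underside
- block_0: bystander: loose offcut block 45 x 75 x 38 mm; origin at the centre of its underside
- sanding_block: bystander: loose cork sanding block 64 x 113 x 32 mm; origin at the centre of its underside

How it is judged:
By the outcome, as a careful person would: the job done as asked, in the order asked, and still so for the second after the job is handed in, with the robot touching nothing.
It also fails if it takes over 56 s, if anything falls off the work surface, if the arm or the gripper's body presses on something with over 40 N, if the wrist force passes 120 N, or if a joint passes its speed limit or range.

## Robot

A 6-joint arm with a two-finger parallel gripper is mounted at the origin on the work surface; the furniture and walls round the work are solid. World frame = base frame: x ahead of the robot, y to its left, z up, the work surface at z = 0. Lengths are in mm, angles in degrees, forces in N, time in s.
With the tool pointing down it reaches from about 350 to 850 mm from the base axis. Payload 8.1 kg.
Tool frame: the origin (TCP) lies at the centre of the arm's flange, where the gripper is bolted on; the fingertips stand 173 mm ahead of it and the grasp point (between the pads) lies 155 mm ahead of it; z points along the fingers, y is the line along which they close (so a half turn about z gives the same grasp; the last joint's range is limited). The gripper opens to 85 mm and grips with 20 to 120 N. Pads are 22 mm wide; open, the fingers measure 114 mm over their backs; the gripper's body (76 mm by 85 mm) begins 54 mm behind the grasp point. The pads swing forward as they close: fully open they stand 13 mm farther back than shut.
Start: joints at [-76.627, 7.471, 85.268, -0, 87.261, -4.893], TCP at [188.077, -569.767, 404.692] pointing down, gripper open.
Joint ranges: [-169.43, 169.43], [-51.17, 129.36], [1.28, 143.12], [-76.62, 256.62], [0, 156.53], [-152.29, 152.29]. Speed limits (degrees/s): [136.94, 136.94, 159.86, 180, 180, 180].

## Interface

Orientations are given as [roll, pitch, yaw] about the fixed x, y, z axes, in that order (R = Rz(yaw) Ry(pitch) Rx(roll)).
In Python, from bench import * gives the robot as it stands.
- The arm moves only by the shell command python3 -m jog 'ROWS' [FORCE]. ROWS is text: rows parted by semicolons, each of 7 numbers parted by spaces: the shift along the tool's x, y, z scaled (see below), then the turn, a rotation vector about the tool's x, y, z scaled (see below), then the closure, from -1 (fully open) to 1 (shut). In form: tx ty tz wx wy wz hand; .... A call has 1 to 5 rows; each row shifts and turns the commanded pose from where the row before left it, along the tool's axes as they then stand; what a row does not reach is not made up. The controller multiplies each number of a shift by 0.1 m and each number of a turn by 60 degrees. A row lasts 1/8 s, in which the tool goes at most 62.5 mm and 10.7 degrees, less where a joint would pass 70% of its speed; a pose out of reach is approached as far as the arm can. A call with a number of a shift or a turn outside -1 to 1 is refused whole. A call with a gripper value outside its range is refused whole. The fingers move at their own pace and stop on an object; FORCE is the grip in N (left out, the last holds). Time passes only in rows, so rows that do not move let the fingers close. It gives the time, the measured TCP pose, the force, the opening and the grip force at its end, in the units of the state.
- sense(): the state, without advancing time (a new reading comes with each control period).
- snapshot(name): name is "scene" or "top" or "wrist"; returns a dict with "img" (384x512x3 uint8, red, green, blue), "fx", "fy", "cx", "cy" (pixels), "dist" ([k1, k2, p1, p2, k3] as OpenCV has them; the pictures are not rectified), "extrinsics" (4x4, takes a point from camera to world coordinates). Camera axes: x right, y down, z forward; pixel columns grow to the right and rows downward; lengths in mm; the calibration is good to about 2 mm. A picture is of the moment at which its call begins. There is no depth.
- hand_in(): hands the job in; it is judged then, once.
The state is a dict: "time": time; "joint_pos": joint angles; "qd": joint speeds; "joint_efforts": joint torques, N m; "tool_pos": TCP position; "tcp_rot": TCP orientation; "ft_force": force on the tool from outside, world axes, zero at the start; "wrist_torque": the same for the moment, N m; "finger_gap": finger opening in mm; "grip_force": force on a finger pad.
Only numpy, scipy, OpenCV 4.12 (cv2) and the standard library are available. Lean on these libraries where they do the work, as an engineer would, in place of code of your own. Each camera call takes 0.05 s, during which the arm holds its last target. There are 200 camera calls.

## Working session

There is one attempt and no reset: what is moved stays moved. The work goes in short steps, Python scripts to look and compute and a shell command to move; the robot and the scene stay as the last step left them, time stands still between calls to the robot, and variables do not carry over. Pictures are saved under pics/ and viewed, at most 10 in all, crops included, and the job is handed in when it is done.

```bash
ls; mkdir -p pics
python3 - <<'E'
from bench import *
import cv2,numpy as np
print(sense())
for n in("scene","top"):
    s=snapshot(n);cv2.imwrite(f"pics/{n}0.png",cv2.resize(s["img"][:,:,::-1],(800,600)))
    print(n,s["fx"],s["cx"],s["cy"],s["dist"],np.round(s["extrinsics"],3).tolist())
    np.savez(f"{n}0.npz",**s)
E
```

```text
pics
{'time': 0.0, 'joint_pos': array([-7.66277307e+01,  7.51432156e+00,  8.53313155e+01,  9.27897707e-04,
        8.72594907e+01, -4.89240108e+00]), 'qd': array([-0.02371239, -0.10415865, -0.13643822,  0.13647159,  0.07885492,
       -0.09513011]), 'joint_efforts': array([-6.83418803e-04, -5.69390273e+01, -5.00553668e+01, -3.03683009e-04,
        1.45418869e-02,  1.95795047e-05]), 'tool_pos': array([ 188.02071686, -569.53330691,  403.63280538]), 'tcp_rot': array([-1.79895334e+02, -9.88916726e-03,  1.82646162e+01]), 'ft_force': array([-0.66435827,  1.27640656,  0.5408435 ]), 'wrist_torque': array([ 0.01085074, -0.00162954,  0.01256437]), 'grip_force': 0.0, 'finger_gap': 85.21790462851153}
scene 347.2161321517019 253.74261602926146 193.86465360841768 [-0.09300555  0.          0.          0.          0.        ] [[-0.902, -0.191, 0.387, 168.709], [-0.431, 0.43, -0.793, 657.975], [-0.015, -0.882, -0.47, 504.128], [0.0, 0.0, 0.0, 1.0]]
top 460.6889636470542 245.45704957178347 192.8894441059711 [-0.16048732  0.          0.          0.          0.        ] [[0.007, -0.985, 0.17, 318.416], [-1.0, -0.002, 0.026, -40.631], [-0.026, -0.17, -0.985, 1006.612], [0.0, 0.0, 0.0, 1.0]]
```

View pics/scene0.png

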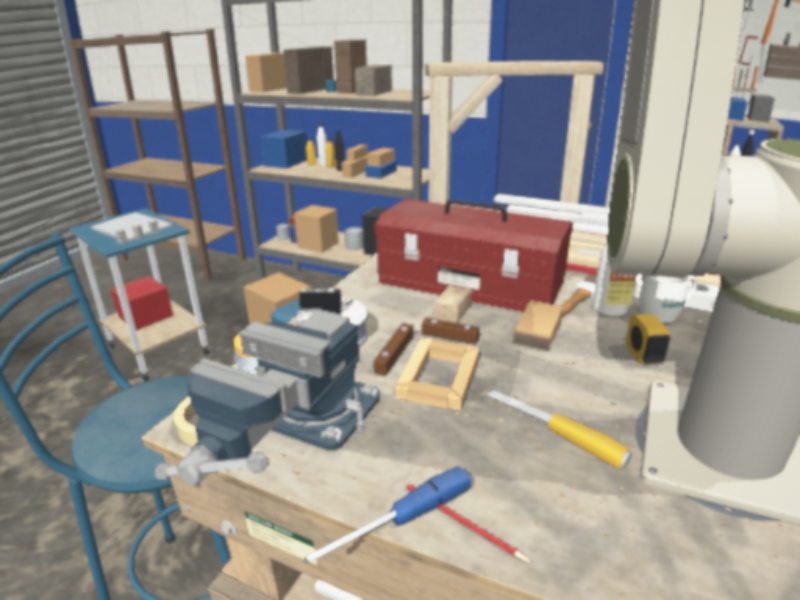

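View pics/top0.png

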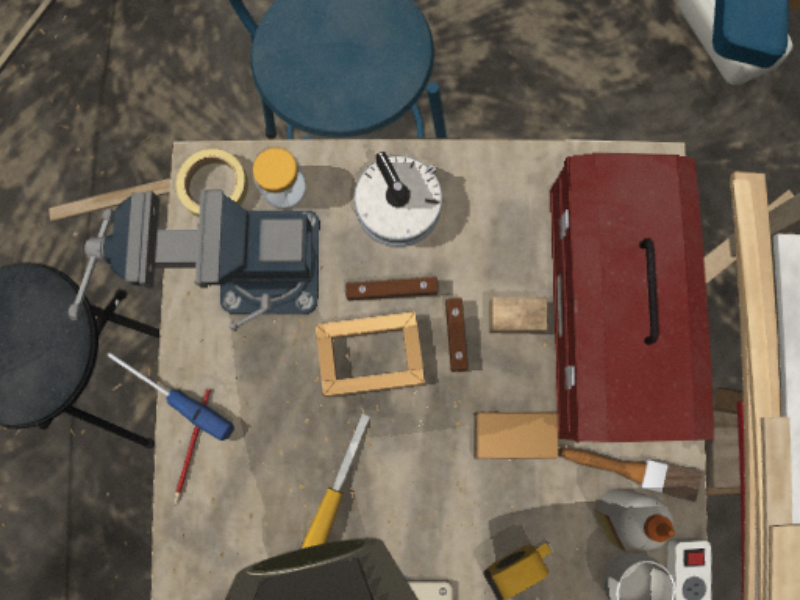

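The scene view shows the vise, the jig, the frame and the toolbox, with the timer hidden behind the vise. In the top view (800x600 display) the items are at:
- timer (397,190)
- jar (277,170)
- back fence (392,288) and side fence (457,335)
- frame (370,353)
- offcut block (518,314) and sanding block (516,435)

Next I measure from the top view.

```bash
cat > h.py <<'E'
import numpy as np,cv2
def K(s): return np.array([[s["fx"],0,s["cx"]],[0,s["fy"],s["cy"]],[0,0,1.]])
def rays(s,uv):
    p=cv2.undistortPoints(np.float64(uv).reshape(-1,1,2),K(s),np.float64(s["dist"])).reshape(-1,2)
    E=np.array(s["extrinsics"]); return E[:3,3],np.c_[p,np.ones(len(p))]@E[:3,:3].T
def onz(s,uv,z):
    o,d=rays(s,uv); return (o+d*((z-o[2])/d[:,2])[:,None])[:,:2]
def blobs(mask,mn):
    c,_=cv2.findContours(mask.astype(np.uint8),cv2.RETR_EXTERNAL,cv2.CHAIN_APPROX_NONE)
    return [k for k in c if cv2.contourArea(k)>mn]
def rect(s,cnt,z):
    (c,wh,a)=cv2.minAreaRect(onz(s,cnt.reshape(-1,2),z).astype(np.float32))
    if wh[0]>wh[1]: wh=wh[::-1];a+=90   # a+90 = direction of long side
    return np.round(c,1),np.round(wh,1),round((a+90)%180,2)
E
python3 - <<'E'
from h import *
s=dict(np.load("top0.npz"));im=s["img"];hsv=cv2.cvtColor(im,cv2.COLOR_RGB2HSV)
for n,(u,v) in dict(frame=(336,345),fence=(410,287),fence2=(456,320),off=(518,314),sand=(516,435),bench=(300,400),knob=(397,190)).items():
    print(n,hsv[int(v/1.5625),int(u/1.5625)])
H,S,V=[hsv[...,i].astype(int) for i in range(3)]
roi=np.zeros(H.shape,bool);roi[165:270,195:365]=1
for nm,m,z in(("dark",roi&(S>110)&(V<130),26),("frame",roi&(S>95)&(V>=150),22)):
    for c in blobs(m,100): print(nm,cv2.boundingRect(c),rect(s,c,z))
for nm,uv,z in(("timer",(397,186),46),("jar",(277,168),84),("off",(518,314),38),("sand",(516,435),32),("vise",(268,240),100),("vise r",(318,240),60),("toolbox",(555,280),100)):
    print(nm,onz(s,[np.array(uv)/1.5625],z).round())
E
```

```text
frame [15 52 89]
fence [ 11 147  97]
fence2 [ 10 156  90]
off [ 17  81 183]
sand [ 17 126 182]
bench [ 18  48 138]
knob [150   7 150]
dark (285, 191, 14, 47) (array([ 442.4, -113.7]), array([22.2, 99.3]), 4.33)
dark (221, 178, 59, 14) (array([506. , -24.7]), array([ 23.5, 126.4]), 94.09)
dark (315, 165, 50, 105) (array([ 438.5, -218.2]), array([104.7, 226.3]), 178.12)
frame (306, 265, 48, 5) (array([ 328.8, -193.8]), array([  8.5, 100.4]), 89.8)
frame (202, 200, 70, 53) (array([416.2,   5.8]), array([ 99.3, 140.7]), 97.45)
timer [[648. -33.]]
jar [[661. 130.]]
off [[ 468. -198.]]
sand [[ 305. -193.]]
vise [[556. 136.]]
vise r [[566.  74.]]
toolbox [[ 503. -237.]]
```

```bash
python3 -m jog '0 0 -0.25 0 0 0.117 1; 0 0 -0.25 0 0 0.117 1; 0 0 0 0 0 0 1' 30
cat > go.py <<'E'
# how far to a world target in tool axes/jog units: python3 go.py x y z [yaw]
import sys,numpy as np
from bench import *
from scipy.spatial.transform import Rotation as R
a=list(map(float,sys.argv[1:]));s=sense()
r=R.from_euler('xyz',s["tcp_rot"],degrees=True)
print("units",(r.inv().apply(np.array(a[:3])-s["tool_pos"])/100).round(3),"pos",s["tool_pos"].round(1),s["tcp_rot"].round(2),"F",s["ft_force"].round(1),"t",round(s["time"],2))
if len(a)>3:
    t=R.from_euler('xyz',[180,0,a[3]],degrees=True)
    print("turn units",(np.degrees((r.inv()*t).as_rotvec())/60).round(4))
E
python3 go.py 416 6 454 4.2
```

```text
time: 0.48
tool_pos: [188.2, -570.1, 456.8]
tcp_rot: [179.8, -0.0, 4.2]
ft_force: [-0.3, -0.3, 0.0]
finger_gap: 32.3
grip_force: 0.0
units [ 2.697 -5.578  0.01 ] pos [ 188.2 -570.1  456.8] [ 1.7979e+02 -3.0000e-02  4.2300e+00] F [-0.3 -0.3  0. ] t 0.47
turn units [ 0.0035 -0.0006  0.0005]
```

```bash
python3 -m jog '0.27 -0.557 0 0 0 0 1; 0.27 -0.557 0 0 0 0 1; 0.27 -0.557 0 0 0 0 1; 0.27 -0.557 0 0 0 0 1; 0.27 -0.557 0 0 0 0 1'; python3 -m jog '0.27 -0.557 0 0 0 0 1; 0.27 -0.557 0 0 0 0 1; 0.27 -0.557 0 0 0 0 1; 0.27 -0.557 0 0 0 0 1; 0.27 -0.557 0 0 0 0 1'; python3 go.py 416 6 240 4.2
python3 - <<'E'
from bench import *
from h import *
s=snapshot("wrist");np.savez("w0.npz",**s);cv2.imwrite("pics/w0.png",cv2.resize(s["img"][:,:,::-1],(800,600)))
print(s["fx"],s["dist"],np.round(s["extrinsics"],3).tolist())
E
```

```text
time: 1.1
tool_pos: [302.3, -280.1, 453.1]
tcp_rot: [-179.9, 0.0, 4.3]
ft_force: [0.6, 0.8, 0.2]
finger_gap: -0.1
grip_force: 0.0
time: 1.72
tool_pos: [416.4, 7.7, 453.4]
tcp_rot: [-180.0, 0.1, 4.4]
ft_force: [0.7, -0.5, 0.8]
finger_gap: 0.1
grip_force: 0.0
units [-0.003  0.017  2.134] pos [416.4   7.7 453.4] [-1.80e+02  5.00e-02  4.38e+00] F [ 0.7 -0.5  0.8] t 1.73
turn units [-0.      0.0008  0.003 ]
292.99884142536354 [-0.05539846  0.          0.          0.          0.        ] [[0.077, -0.945, -0.317, 496.205], [-0.997, -0.073, -0.024, 12.966], [0.0, 0.318, -0.948, 422.549], [0.0, 0.0, 0.0, 1.0]]
```

View pics/w0.png

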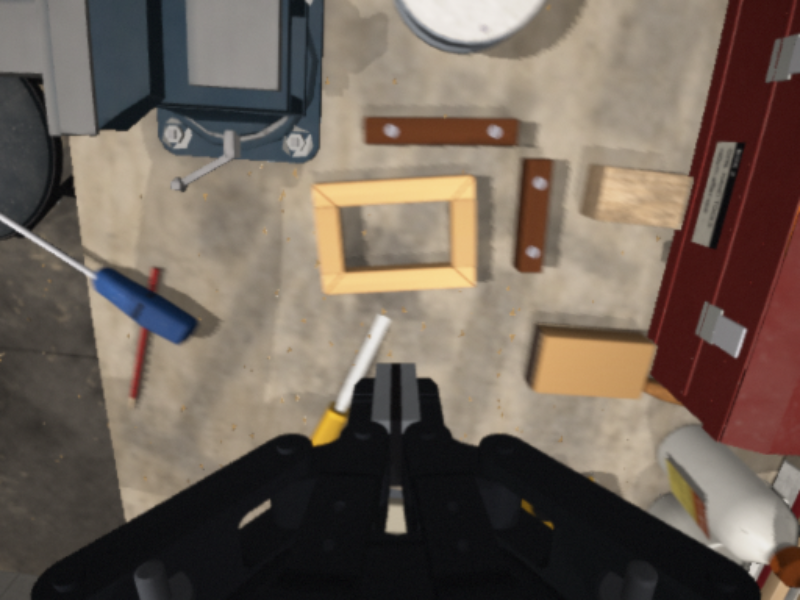

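The wrist view (display pixels) shows the frame at (396,235), the back fence at (440,130), the side fence at (534,215), and the shut fingertips at (395,385). I repeat the measurement from this view and triangulate heights.

```bash
cat >> h.py <<'E'
def tri(s1,p1,s2,p2):
    o1,d1=rays(s1,[p1]);o2,d2=rays(s2,[p2]);d1=d1[0];d2=d2[0]
    k=np.linalg.lstsq(np.c_[d1,-d2],o2-o1,rcond=None)[0]
    a=o1+k[0]*d1;b=o2+k[1]*d2
    return ((a+b)/2).round(1),round(float(np.linalg.norm(a-b)),1)
def hsvm(s):
    return [a.astype(int) for a in cv2.split(cv2.cvtColor(s["img"],cv2.COLOR_RGB2HSV))]
E
python3 - <<'E'
from h import *
t=dict(np.load("top0.npz"));w=dict(np.load("w0.npz"))
P={}
for nm,s,r in(("t",t,(165,250,195,312)),("w",w,(65,195,195,365))):
    H,S,V=hsvm(s);roi=np.zeros(H.shape,bool);roi[r[0]:r[1],r[2]:r[3]]=1
    L=[]
    for k,m,z in(("fence",roi&(S>130)&(V<140),26),("frame",roi&(S>95)&(V>=150),22)):
        for c in blobs(m,300):
            R=rect(s,c,z);print(nm,k,cv2.boundingRect(c),*R);L.append((k,R,cv2.minAreaRect(c)))
    P[nm]=L
# heights from the centres (images)
for a in P["t"]:
    for b in P["w"]:
        if a[0]==b[0] and np.linalg.norm(a[1][0]-b[1][0])<40: print(a[0],tri(t,a[2][0],w,b[2][0]))
E
```

```text
t fence (286, 191, 13, 46) [ 442.5 -113.8] [21.3 97.5] 4.3
t fence (222, 178, 58, 13) [506.8 -25.1] [ 20.6 124.7] 93.97
t frame (202, 200, 70, 50) [416.2   5.8] [ 99.2 140.7] 97.38
w fence (330, 102, 23, 72) [ 444.  -110.3] [23.6 96.7] 4.22
w fence (234, 75, 97, 18) [508.3 -23.7] [ 19.9 123.5] 94.02
w frame (200, 112, 105, 76) [416.7   7.3] [101.1 142.8] 97.62
fence (array([ 443.9, -114.9,   10.5]), 0.2)
fence (array([508.7, -24.7,  15.2]), 0.5)
frame (array([416.9,   5.7,  12.3]), 0.3)
```

```bash
python3 -m jog '0 0 0.53 0 0 0 1; 0 0 0.53 0 0 0 1; 0 0 0.53 0 0 0 1; 0 0 0.53 0 0 0 1; 0 0 0.53 0 0 0 1'; python3 -m jog '0 0 0.03 0 0 0 1; 0 0 0 0 0 0 1'; python3 go.py 416 6 185 4.2
```

```text
time: 2.4
tool_pos: [415.2, 5.7, 187.0]
tcp_rot: [-180.0, 0.1, 4.4]
ft_force: [1.2, -0.7, -0.5]
finger_gap: 0.1
grip_force: 0.0
time: 2.65
tool_pos: [416.5, 5.6, 187.4]
tcp_rot: [-180.0, 0.0, 4.3]
ft_force: [0.1, -1.2, 0.2]
finger_gap: 0.2
grip_force: 0.0
units [-0.005 -0.005  0.024] pos [416.5   5.6 187.4] [-1.80e+02  1.00e-02  4.28e+00] F [ 0.1 -1.2  0.2] t 2.65
turn units [-0.0001  0.0002  0.0014]
```

```bash
python3 -m jog '0.15 0 0.04 0 0 0 1; 0.05 0 0 0 0 0 1; 0.05 0 0 0 0 0 1; 0.05 0 0 0 0 0 1; 0.05 0 0 0 0 0 1';  python3 -m jog '0.04 0 0 0 0 0 1; 0.02 0 0 0 0 0 1; 0.02 0 0 0 0 0 1; 0 0 0 0 0 0 1'; python3 go.py 416 6 185 4.2
```

```text
time: 3.28
tool_pos: [451.3, 8.2, 182.9]
tcp_rot: [180.0, 0.0, 4.2]
ft_force: [-5.1, -1.3, 4.1]
finger_gap: 0.2
grip_force: 2.7
time: 3.78
tool_pos: [457.1, 8.7, 181.6]
tcp_rot: [-180.0, 0.5, 4.3]
ft_force: [-18.9, -2.6, 14.0]
finger_gap: -0.1
grip_force: 9.2
units [-0.412 -0.003 -0.03 ] pos [457.1   8.7 181.6] [-179.98    0.46    4.25] F [-18.9  -2.6  14. ] t 3.77
turn units [-0.0004  0.0076  0.0008]
```

```bash
python3 -m jog '-0.06 0 0 0 0 0 1; -0.12 0.2 0 0 0 0 1; 0 0.1 0 0 0 0 1; 0 0.06 0 0 0 0 1; 0 0.06 0 0 0 0 1';  python3 -m jog '0 0.06 0 0 0 0 1; 0 0.06 0 0 0 0 1; 0 0.06 0 0 0 0 1; 0 0.06 0 0 0 0 1; 0 0 0 0 0 0 1'; python3 go.py 416 6 185 4.2
python3 - <<'E'
from bench import *
from h import *
s=snapshot("top");np.savez("top1.npz",**s);cv2.imwrite("pics/top1.png",cv2.resize(s["img"][60:270,160:400,::-1],(800,600),interpolation=cv2.INTER_CUBIC))
E
```

```text
time: 4.4
tool_pos: [444.8, -34.6, 182.9]
tcp_rot: [-180.0, -0.0, 4.2]
ft_force: [-0.7, 3.0, -0.1]
finger_gap: 0.2
grip_force: 1.1
time: 5.03
tool_pos: [446.1, -58.9, 182.7]
tcp_rot: [180.0, 0.0, 4.2]
ft_force: [0.2, 0.5, 0.9]
finger_gap: 0.3
grip_force: 0.0
units [-0.253 -0.67  -0.024] pos [446.1 -58.9 182.7] [179.97   0.     4.19] F [0.2 0.5 0.9] t 5.03
turn units [ 0.0005  0.     -0.0001]
```

View pics/top1.png

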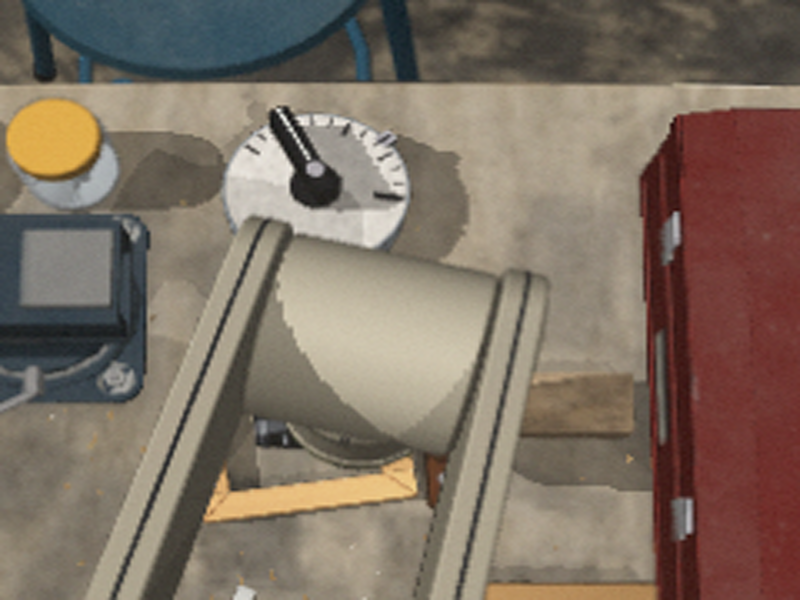

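The arm hides part of the frame, and its right end at (415,480) still has a few mm to go to the side fence. The timer is clear, with the pointer toward (280,110) and the tab near (385,140). I keep pushing.

```bash
for i in 1; do python3 -m jog '0 0.04 0 0 0 0 1; 0 0.04 0 0 0 0 1; 0 0.03 0 0 0 0 1; 0 0 0 0 0 0 1'; done; python3 go.py 446 -59 183 4.2
```

```text
time: 5.58
tool_pos: [446.9, -69.7, 182.7]
tcp_rot: [180.0, 0.0, 4.2]
ft_force: [-1.0, 0.3, -0.1]
finger_gap: 0.3
grip_force: 0.0
units [-0.001 -0.107 -0.003] pos [446.9 -69.7 182.7] [179.98   0.     4.21] F [-1.   0.3 -0.1] t 5.58
turn units [0.0003 0.     0.0001]
```

```bash
python3 -m jog '0 0.02 0 0 0 0 1; 0 0.02 0 0 0 0 1; 0 0 0 0 0 0 1'; python3 -m jog '0 0.02 0 0 0 0 1; 0 0.02 0 0 0 0 1; 0 0 0 0 0 0 1'
```

```text
time: 5.95
tool_pos: [447.1, -71.5, 182.6]
tcp_rot: [-179.7, 0.0, 4.2]
ft_force: [0.4, 16.7, 4.2]
finger_gap: -0.1
grip_force: 8.4
time: 6.32
tool_pos: [447.3, -73.1, 182.5]
tcp_rot: [-179.4, 0.0, 4.2]
ft_force: [-1.5, 35.6, 10.8]
finger_gap: 0.2
grip_force: 18.4
```

```bash
python3 -m jog '0 -0.08 0 0 0 0 1; 0 -0.3 0 0 0 0 1; 0.03 0 0 0 0 0 1; 0.03 0 0 0 0 0 1; 0 0 0 0 0 0 1'; python3 go.py 446 -59 183 4.2
```

```text
time: 6.95
tool_pos: [451.1, -39.6, 182.9]
tcp_rot: [180.0, -0.0, 4.2]
ft_force: [-0.0, -0.6, -0.5]
finger_gap: -0.0
grip_force: 0.0
units [-0.065  0.189 -0.001] pos [451.1 -39.6 182.9] [ 1.7997e+02 -3.0000e-02  4.2000e+00] F [-0.  -0.6 -0.5] t 6.95
turn units [ 0.0004 -0.0005 -0.    ]
```

```bash
python3 -m jog '0.05 0 0 0 0 0 1; 0.03 0 0 0 0 0 1; 0.02 0 0 0 0 0 1; 0 0 0 0 0 0 1'; python3 -m jog '0.02 0 0 0 0 0 1; 0 0 0 0 0 0 1'
```

```text
time: 7.45
tool_pos: [460.8, -38.3, 182.7]
tcp_rot: [-180.0, 0.0, 4.2]
ft_force: [0.5, 0.5, -0.4]
finger_gap: 0.2
grip_force: 0.0
time: 7.7
tool_pos: [462.7, -38.1, 182.7]
tcp_rot: [180.0, -0.0, 4.2]
ft_force: [-0.2, 0.2, 0.5]
finger_gap: -0.0
grip_force: 0.0
```

```bash
python3 -m jog '0.02 0 0 0 0 0 1; 0.02 0 0 0 0 0 1; 0 0 0 0 0 0 1'; python3 -m jog '0.02 0 0 0 0 0 1; 0 0 0 0 0 0 1'
```

```text
time: 8.07
tool_pos: [466.6, -37.8, 182.6]
tcp_rot: [-180.0, 0.0, 4.2]
ft_force: [-2.6, -1.1, 2.2]
finger_gap: 0.1
grip_force: 0.9
time: 8.32
tool_pos: [468.1, -37.6, 182.4]
tcp_rot: [-180.0, 0.1, 4.2]
ft_force: [-6.3, -0.2, 5.0]
finger_gap: 0.1
grip_force: 3.1
```

```bash
python3 -m jog '0.02 0 0 0 0 0 1; 0.01 0 0 0 0 0 1; 0 0 0 0 0 0 1'; python3 -m jog '-0.08 0 0 0 0 0 1; -0.04 0.32 0 0 0 0 1; 0 0.03 0 0 0 0 1; 0 0 0 0 0 0 1'
```

```text
time: 8.7
tool_pos: [469.3, -37.6, 181.9]
tcp_rot: [-180.0, 0.5, 4.2]
ft_force: [-21.1, -2.4, 16.8]
finger_gap: -0.3
grip_force: 10.6
time: 9.2
tool_pos: [462.1, -70.9, 182.5]
tcp_rot: [-179.6, -0.0, 4.2]
ft_force: [-1.1, 20.8, 4.6]
finger_gap: -0.4
grip_force: 10.4
```

```bash
python3 -m jog '-0.05 -0.2 0 0 0 0 1; -0.02 0 -0.3 0 0 0 1; 0 0 -0.6 0 0 0 1; 0 0 -0.6 0 0 0 1; 0 0 -0.6 0 0 0 1'
python3 -m jog '0 0 0 0 0 0 1'
python3 - <<'E'
from bench import *
from h import *
s=snapshot("wrist");np.savez("w1.npz",**s);cv2.imwrite("pics/w1.png",cv2.resize(s["img"][:,:,::-1],(800,600)))
t=snapshot("top");np.savez("top2.npz",**t)
E
```

```text
time: 9.82
tool_pos: [453.6, -53.7, 394.8]
tcp_rot: [180.0, -0.1, 4.2]
ft_force: [0.2, -0.5, 0.4]
finger_gap: 0.2
grip_force: 0.0
time: 9.95
tool_pos: [455.4, -54.1, 399.2]
tcp_rot: [179.8, -0.7, 4.2]
ft_force: [-0.9, 0.1, -1.2]
finger_gap: 0.2
grip_force: 0.0
```

View pics/w1.png

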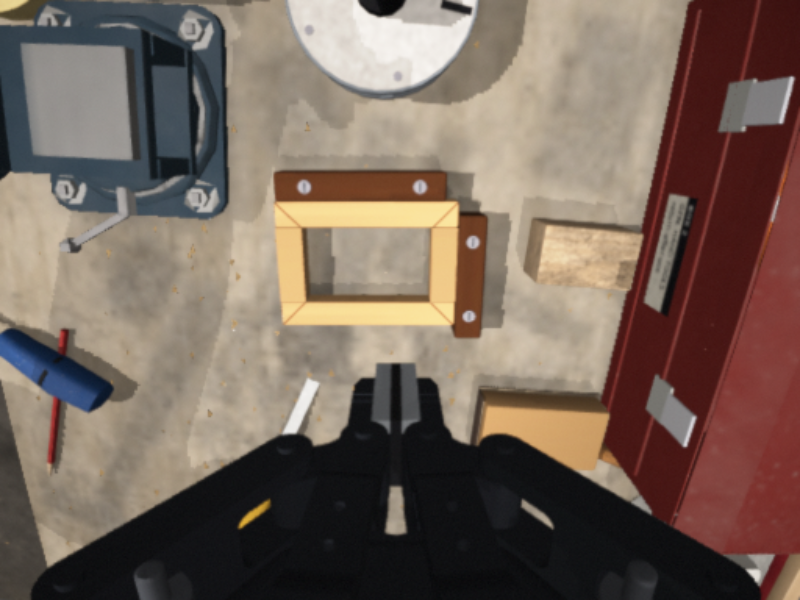

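The frame's top side lies along the back fence at row 202 and its right side along the side fence at column 458, with no gap visible. Now I move to view the timer.

```bash
python3 -m jog '0.45 -0.037 0 0 0 0 0.2; 0.45 -0.037 0 0 0 0 0.2; 0.45 -0.037 0 0 0 0 0.2; 0 0 0 0 0 0 0.2'
python3 - <<'E'
from bench import *
from h import *
w1=dict(np.load("w1.npz"))
H,S,V=hsvm(w1);roi=np.zeros(H.shape,bool);roi[105:222,170:315]=1
for k,m,z in(("fence",roi&(S>130)&(V<140),26),("frame",roi&(S>95)&(V>=150),22)):
    for c in blobs(m,300):print(k,*rect(w1,c,z))
s=snapshot("wrist");np.savez("w2.npz",**s);cv2.imwrite("pics/w2.png",cv2.resize(s["img"][0:300,56:456,::-1],(800,600),interpolation=cv2.INTER_CUBIC))
E
```

```text
time: 10.55
tool_pos: [588.9, -32.2, 387.9]
tcp_rot: [-179.9, 0.4, 4.3]
ft_force: [-1.2, -0.5, -0.1]
finger_gap: 34.1
grip_force: 0.0
fence [ 444.4 -114.4] [22.9 99.8] 3.97
fence [507.4 -26.5] [ 20.4 126.1] 94.1
frame [447.1 -34.5] [ 98.2 140.6] 94.19
```

View pics/w2.png

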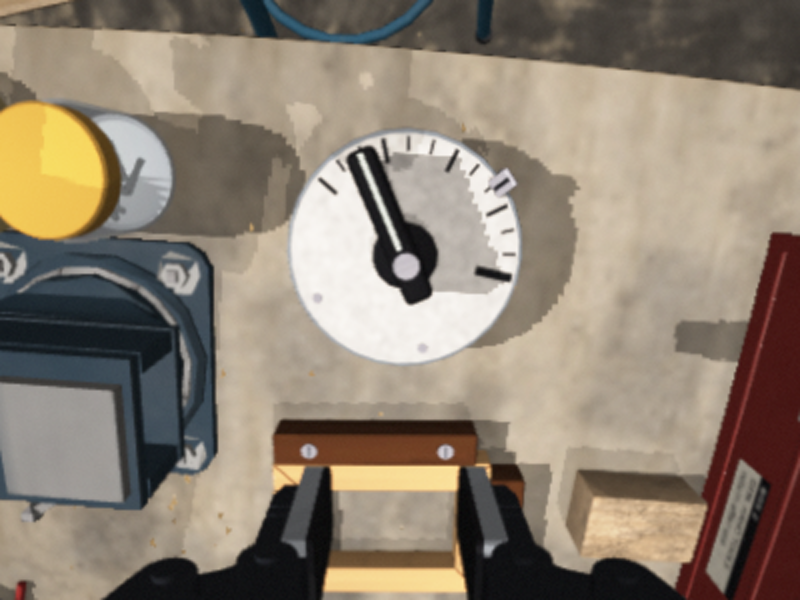

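The frame and fences are parallel to 0.1°, so the frame is seated. In this crop (display pixels) the timer centre is near (405,247), the pointer tip at (362,152), the tab line at (502,183), the zero mark at (327,186) and the top mark at (492,273).

```bash
cat > tm.py <<'E'
from h import *
def axis(s,box):
    H,S,V=hsvm(s);m=np.zeros(H.shape,bool);x0,y0,x1,y1=box;m[y0:y1,x0:x1]=1
    m&=(S<28)&(V>120)
    m=cv2.morphologyEx(m.astype(np.uint8),cv2.MORPH_OPEN,np.ones((3,3)))
    c=max(blobs(m,100),key=cv2.contourArea)
    P=onz(s,cv2.convexHull(c).reshape(-1,2),46).astype(np.float32)
    c,r=cv2.minEnclosingCircle(P);f=cv2.fitEllipse(onz(s,cv2.convexHull(c0).reshape(-1,2),46).astype(np.float32)) if 0 else None
    return np.array(c),r
def ang(c,p): d=p-c; return np.degrees(np.arctan2(d[...,1],d[...,0]))
E
python3 - <<'E'
from tm import *
s=dict(np.load("w2.npz"));t=dict(np.load("top2.npz"))
f=lambda p:np.array(p)/2+[56,0]
c,r=axis(s,(190,55,330,190));print("mask axis",c,r)
rim=onz(s,[f(p) for p in((289,247),(521,250),(407,128),(405,364))],46);print("rim",rim.round(1),"mid",(rim[0]+rim[1])/2,(rim[2]+rim[3])/2)
V=hsvm(s)[2]
def dark(p,w,th,z):
    u,v=f(p).astype(int);P=V[v-w:v+w+1,u-w:u+w+1]
    yy,xx=np.nonzero(P<th);q=np.c_[xx+u-w,yy+v-w]
    return onz(s,[q.mean(0)],z)[0],len(q)
for n,p,w,z in(("zero",(327,186),5,46),("top",(492,273),9,46),("mark8?",(496,210),6,46),("tab",(502,183),3,51),("mark?",(453,160),6,46)):
    P,k=dark(p,w,110,z);print(n,P.round(1),k,"ang",ang(c,P).round(2),"R",np.linalg.norm(P-c).round(1))
tip=onz(s,[f((362,152))],92)[0];w1=onz(s,[f((398,250)),f((366,160))],92);print("ptr line",ang(w1[0],w1[1]),"tip",tip,ang(c,tip),np.linalg.norm(tip-c))
E
```

```text
mask axis [633.2276001  -36.67740631] 64.56597900390625
rim [[630.4  25.5]
 [638.  -95.6]
 [692.9 -31.3]
 [571.  -40.1]] mid [634.22289029 -35.05029251] [631.93638078 -35.6801351 ]
zero [662.9   7.1] 14 ang 55.9 R 52.9
top [624.7 -81.9] 80 ang -100.69 R 46.0
mark8? [657.5 -80.3] 10 ang -60.9 R 49.9
tab [670.4 -80. ] 13 ang -49.32 R 57.1
mark? [679.1 -54.3] 23 ang -21.01 R 49.1
ptr line 24.13921443474474 tip [678.29764939 -12.34041645] 28.36822270611734 51.22107396688588
```

```bash
cat >> tm.py <<'E'
from scipy.optimize import least_squares
def marks(s,c0,yaw0,skip=()):
    g=cv2.cvtColor(s["img"],cv2.COLOR_RGB2GRAY);G=cv2.resize(g,None,fx=4,fy=4,interpolation=cv2.INTER_CUBIC)
    b=cv2.morphologyEx(G,cv2.MORPH_BLACKHAT,cv2.getStructuringElement(cv2.MORPH_ELLIPSE,(31,31)))
    n,l,st,cen=cv2.connectedComponentsWithStats((b>45).astype(np.uint8))
    out=[]
    for i in range(1,n):
        if not 25<st[i,4]<1200: continue
        P=onz(s,[(cen[i]+.5)/4-.5],46)[0];R=np.linalg.norm(P-c0)
        if not 42<R<57: continue
        k=(yaw0+75.63-ang(c0,P))/np.degrees(.22);kk=round(k)
        if abs(k-kk)<.3 and 0<=kk<=12 and kk not in skip: out.append((kk,*P))
    return np.array(out)
def fit(M,c0,yaw0):
    def f(p): return np.r_[(np.radians(p[2]+75.63)-.22*M[:,0]-np.radians(ang(p[:2],M[:,1:])))*50]
    q=least_squares(f,[*c0,yaw0],loss="soft_l1");return q.x,f(q.x)
E
python3 - <<'E'
from tm import *
s=dict(np.load("w2.npz"))
M=marks(s,np.array([633,-35.4]),-22.);print(M.round(1).tolist())
x,e=fit(M,[633,-35.4],-22.);print("axis,yaw",x.round(2),e.round(1))
for p in((666.0,-80.),): pass
tab=np.array([670.4,-80.]);tip=np.array([678.3,-12.3])
print("tab joint",np.radians(x[2]+75.63-ang(x[:2],tab)),"ptr",np.radians(x[2]+75.63-ang(x[:2],tip)))
E
```

```text
[[4.0, 686.0, -32.0], [3.0, 681.8, -21.0], [5.0, 685.4, -44.0], [6.0, 679.7, -54.6], [1.0, 673.2, 1.0], [7.0, 676.4, -66.2], [0.0, 662.8, 7.1], [8.0, 667.1, -73.9], [9.0, 657.4, -80.0], [10.0, 647.5, -86.8], [11.0, 635.8, -89.1]]
axis,yaw [631.52 -34.65 -22.51] [-0.   0.1 -0.  -0.  -0.  -0.  -0.   0.1 -0.   0.  -0. ]
tab joint 1.7891545932530881 ptr 0.4812713362004886
```

```bash
R='x'; python3 -m jog '0 0 0 0 0 -0.176 0.1; 0 0 0 0 0 -0.176 0.1; 0 0 0 0 0 -0.176 0.1; 0 0 0 0 0 -0.176 0.1; 0 0 0 0 0 -0.176 0.1' >/dev/null; python3 -m jog '0 0 0 0 0 -0.176 0.1; 0 0 0 0 0 -0.176 0.1; 0 0 0 0 0 -0.176 0.1; 0 0 0 0 0 -0.176 0.1; 0 0 0 0 0 -0.176 0.1' >/dev/null; python3 -m jog '0 0 0 0 0 -0.176 0.1; 0 0 0 0 0 -0.176 0.1; 0 0 0 0 0 -0.176 0.1; 0 0 0 0 0 -0.176 0.1; 0 0 0 0 0 -0.176 0.1'; python3 -m jog '0 0 0 0 0 -0.176 0.1; 0 0 0 0 0 -0.176 0.1; 0 0 0 0 0 -0.176 0.1; 0 0 0 0 0 -0.176 0.1; 0 0 0 0 0 0 0.1'; python3 go.py 667.8 -17.7 300 205
```

```text
time: 12.48
tool_pos: [586.3, -33.0, 391.8]
tcp_rot: [-180.0, -0.1, 163.0]
ft_force: [-0.3, 0.6, 0.0]
finger_gap: 38.4
grip_force: 0.0
time: 13.1
tool_pos: [586.5, -32.9, 392.0]
tcp_rot: [180.0, -0.1, -155.2]
ft_force: [0.2, -0.6, -0.1]
finger_gap: 38.4
grip_force: 0.0
units [-0.803 -0.203  0.919] pos [586.5 -32.9 392. ] [ 1.7997e+02 -6.0000e-02 -1.5522e+02] F [ 0.2 -0.6 -0.1] t 13.1
turn units [ 0.0006 -0.001  -0.0036]
```

```bash
python3 -m jog '-0.4 -0.1 0.25 0 0 0 0.1; -0.4 -0.1 0.25 0 0 0 0.1; 0 0 0.42 0 0 0 0.1; 0 0 0 0 0 0 0.1'; python3 go.py 667.8 -17.7 232 205
python3 - <<'E'
from bench import *
from h import *
s=snapshot("wrist");np.savez("w3.npz",**s);cv2.imwrite("pics/w3.png",cv2.resize(s["img"][:,:,::-1],(800,600)))
E
```

```text
time: 13.6
tool_pos: [666.4, -17.1, 295.2]
tcp_rot: [179.7, -0.5, -155.3]
ft_force: [-0.9, -0.2, -0.2]
finger_gap: 38.1
grip_force: 0.0
units [-0.016 -0.015  0.632] pos [666.4 -17.1 295.2] [ 179.72   -0.49 -155.35] F [-0.9 -0.2 -0.2] t 13.6
turn units [ 0.0048 -0.0081 -0.0058]
```

View pics/w3.png

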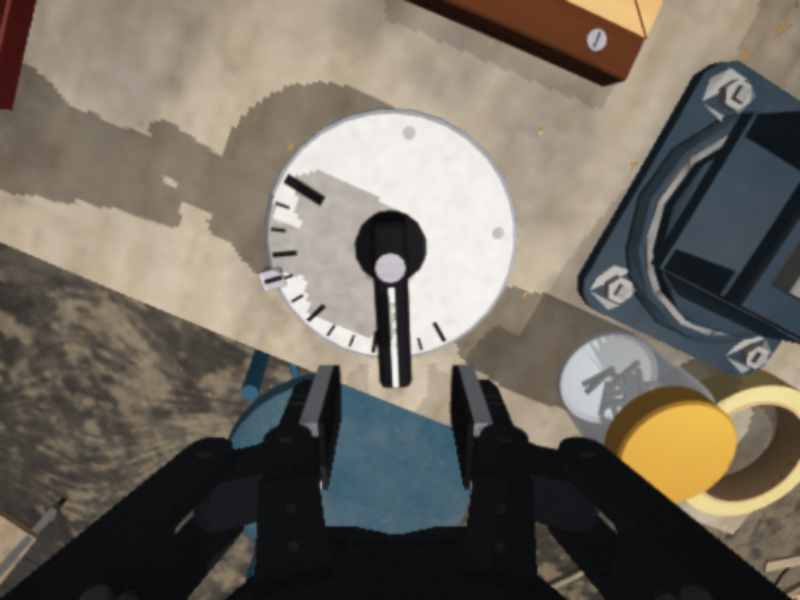

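The pointer (395,330) is centred between the fingers and aligned with them, and the tab line is at (272,279). I refine the axis and tab from this second wrist view.

Run:
```python
from tm import *
s=dict(np.load("w3.npz"));w2=dict(np.load("w2.npz"))
M=marks(s,np.array([631.5,-34.6]),-22.5);x,e=fit(M,[631.5,-34.6],-22.5)
print(M.round(1).tolist());print("axis,yaw",x.round(2),e.round(1))
V=hsvm(s)[2];u,v=174,178
print(V[v-9:v+10,u-13:u+16])
f=lambda p:np.array(p)/1.5625-.18
J=lambda p,z:np.radians(x[2]+75.63-ang(x[:2],onz(s,[p],z)[0]))
L=onz(s,[f((391,290)),f((397,380))],92);print("ptr dir",ang(L[0],L[1]),"joint",np.radians(x[2]+75.63-ang(L[0],L[1])))
tab=f((272,279));P=onz(s,[tab],51)[0];print("tab",P,np.linalg.norm(P-x[:2]),J(tab,51))
print("hub height tri",tri(w2,np.array((405,266))/2+[56,0],s,f((390,267))),"tip",tri(w2,np.array((362,150))/2+[56,0],s,f((397,386))),"tab",tri(w2,np.array((502,183))/2+[56,0],s,tab))
```

```text
[[11.0, 636.4, -89.1], [10.0, 648.2, -86.8], [9.0, 658.0, -79.8], [7.0, 677.0, -66.0], [6.0, 680.3, -54.4], [0.0, 663.5, 7.2], [5.0, 686.2, -43.9], [4.0, 686.9, -31.9], [1.0, 673.9, 1.1], [3.0, 686.5, -19.8]]
axis,yaw [632.22 -34.49 -22.55] [ 0.   0.  -0.  -0.  -0.  -0.   0.  -0.  -0.   0.1]
[[124 125 125 124 122 121 121 119 116 117 110 106 126 161 175 176 173 174
  175 177 179 180 180 183 183 186 185 183 183]
 [127 125 124 123 123 121 121 117 110  98  92  96 118 147 170 167 155 152
  159 175 178 179 180 181 183 186 184 183 181]
 [141 127 125 125 123 121 119 112 100  82  77  86 111 122 136 133 128 121
  127 159 176 180 178 181 184 184 184 181 181]
 [154 130 125 125 123 122 113 100  85  79  80  95 122 134 137 136 135 128
  114 135 172 178 178 181 181 183 184 182 179]
 [147 131 127 124 121 117 106  95 106 123 145 162 178 186 179 161 146 137
  114 120 165 182 182 182 184 183 183 179 179]
 [180 166 145 124 118 129 144 155 168 183 195 202 202 202 201 194 180 163
  132 140 197 220 205 191 183 180 180 181 180]
 [190 184 177 161 163 185 201 200 200 202 205 205 204 204 202 198 194 186
  171 1
[... 1044 characters left out ...]
3 213 202 197 195 193 191 184 167 151
  183 227 233 236 243 244 244 244 243 243 243]
 [183 182 177 177 175 171 167 167 196 212 200 190 183 174 179 184 177 157
  170 223 241 243 245 245 245 245 244 243 243]
 [184 183 180 179 177 172 170 166 173 181 175 179 192 191 191 191 185 172
  164 200 237 243 244 245 245 245 244 243 243]
 [185 183 181 179 177 175 172 171 174 178 181 187 193 194 192 191 188 180
  166 180 218 239 243 244 245 244 243 242 242]]
ptr dir 28.130208662113912 joint 0.4355199651291706
tab [670.99329919 -80.2375812 ] 59.96831516121557 1.7942370795474414
hub height tri (array([631.6, -34.5,  92.9]), 0.2) tip (array([678.7, -11.2,  91.8]), 2.3) tab (array([670.6, -80.2,  52.2]), 0.2)
```

```bash
python3 -m jog '-0.016 -0.02 0.3 0 0 -0.012 0.1; 0 0 0.33 0 0 0 0.1; 0 0 0 0 0 0 0.1'; python3 -m jog '0 0 0 0 0 0 1; 0 0 0 0 0 0 1; 0 0 0 0 0 0 1; 0 0 0 0 0 0 1' 25; python3 go.py 667.8 -16.7 232 206
```

```text
time: 14.02
tool_pos: [669.8, -18.6, 237.2]
tcp_rot: [179.9, -0.1, -154.5]
ft_force: [-1.0, -0.8, 0.9]
finger_gap: 37.9
grip_force: 0.0
time: 14.52
tool_pos: [671.7, -17.7, 241.0]
tcp_rot: [-180.0, 0.2, -154.4]
ft_force: [-3.5, 4.9, 4.1]
finger_gap: 14.2
grip_force: 23.6
units [0.031 0.026 0.09 ] pos [671.7 -17.7 241. ] [-179.97    0.2  -154.44] F [-3.5  4.9  4.1] t 14.53
turn units [-0.0006  0.0033 -0.0073]
```

```bash
cat > arc.py <<'E'
# where the grip is relative to the axis; target joint as argument
import sys,numpy as np
from bench import *
s=sense();c=np.array([632.,-34.55]);d=s["tool_pos"][:2]-c
a=np.degrees(np.arctan2(d[1],d[0]));y=(s["tcp_rot"][2]+180)%360
y=y-360 if y>180 else y
print("R",np.hypot(*d).round(1),"pos ang",a.round(1),"yaw-180",y.round(1),"joint by yaw",np.radians(-22.5+75.63-y).round(3),"by pos",np.radians(53.13-a).round(3),"z",s["tool_pos"][2].round(1),"F",s["ft_force"].round(1),"T",s["wrist_torque"].round(2),"t",round(s["time"],2),"grip",round(s["grip_force"]))
E
python3 -m jog '0.0065 -0.0747 0.01 0 0 0.1667 1; 0.0065 -0.0747 0.01 0 0 0.1667 1; 0.0065 -0.0747 0 0 0 0.1667 1; 0.0065 -0.0747 0 0 0 0.1667 1; 0 0 0 0 0 0 1'; python3 arc.py
```

```text
time: 15.15
tool_pos: [673.9, -46.2, 240.4]
tcp_rot: [179.8, 0.0, 165.4]
ft_force: [-14.3, 11.5, 17.8]
finger_gap: 13.8
grip_force: 26.2
R 43.5 pos ang -15.5 yaw-180 -14.6 joint by yaw 1.182 by pos 1.199 z 240.4 F [-14.3  11.5  17.8] T [ 1.72  2.36 -0.31] t 15.15 grip 26
```

```bash
python3 -m jog '0.0265 -0.0747 -0.025 0 0 0.1667 1; 0.0065 -0.0747 0 0 0 0.1667 1; 0.0065 -0.0747 0 0 0 0.1667 1; 0.0065 -0.0747 0 0 0 0.1667 1; 0 0 0 0 0 0 1'; python3 arc.py
```

```text
time: 15.78
tool_pos: [655.9, -69.5, 240.8]
tcp_rot: [179.7, -0.0, 125.4]
ft_force: [0.7, 12.0, -0.7]
finger_gap: 13.5
grip_force: 29.7
R 42.4 pos ang -55.7 yaw-180 -54.6 joint by yaw 1.88 by pos 1.899 z 240.8 F [ 0.7 12.  -0.7] T [ 1.79 -0.14 -0.42] t 15.78 grip 30
```

```bash
python3 -m jog '0.0165 -0.074 0 0 0 0.1667 1; 0.0065 -0.074 0 0 0 0.1667 1; 0.0065 -0.074 0 0 0 0.1667 1; 0.0065 -0.074 0 0 0 0.1667 1; 0.0065 -0.074 0 0 0 0.1667 1'; python3 -m jog '0.001 -0.026 0 0 0 0.06 1; 0 0 0 0 0 0 1'; python3 arc.py
```

```text
time: 16.4
tool_pos: [620.8, -75.1, 240.9]
tcp_rot: [179.7, -0.3, 75.3]
ft_force: [10.1, 13.5, -5.7]
finger_gap: 14.0
grip_force: 24.3
time: 16.65
tool_pos: [618.4, -74.3, 240.9]
tcp_rot: [179.7, -0.3, 71.9]
ft_force: [8.0, 12.7, -5.3]
finger_gap: 13.6
grip_force: 25.2
R 42.0 pos ang -108.9 yaw-180 -108.1 joint by yaw 2.813 by pos 2.828 z 240.9 F [ 8.  12.7 -5.3] T [ 1.93 -1.1  -0.2 ] t 16.65 grip 25
```

```bash
python3 -m jog '0.0165 0.073 0 0 0 -0.1667 1; 0.0065 0.073 0 0 0 -0.1667 1; 0.0065 0.073 0 0 0 -0.1667 1; 0.0065 0.073 0 0 0 -0.1667 1; 0.0065 0.073 0 0 0 -0.1667 1'; python3 arc.py; python3 -m jog '0.004 0.05 0 0 0 -0.12 1; 0 0 0 0 0 0 1'; python3 arc.py
```

```text
time: 17.27
tool_pos: [654.0, -70.1, 241.0]
tcp_rot: [179.7, 0.1, 122.3]
ft_force: [5.0, 6.6, -2.6]
finger_gap: 13.6
grip_force: 28.3
R 41.8 pos ang -58.2 yaw-180 -57.7 joint by yaw 1.935 by pos 1.943 z 241.0 F [ 5.   6.6 -2.6] T [ 1.11 -0.76 -0.43] t 17.27 grip 28
time: 17.52
tool_pos: [658.2, -67.0, 241.1]
tcp_rot: [179.7, 0.2, 129.3]
ft_force: [6.9, 6.3, -2.5]
finger_gap: 13.2
grip_force: 26.7
R 41.7 pos ang -51.1 yaw-180 -50.7 joint by yaw 1.812 by pos 1.818 z 241.1 F [ 6.9  6.3 -2.5] T [ 0.94 -1.04 -0.34] t 17.52 grip 27
```

```bash
python3 -m jog '0 0.008 0 0 0 -0.02 1; 0 0 0 0 0 0 1'; python3 arc.py;  python3 - <<'E'
from bench import *
from h import *
s=snapshot("wrist");np.savez("w4.npz",**s);t=snapshot("top");np.savez("top4.npz",**t)
a=cv2.resize(s["img"][90:290,156:356,::-1],(600,600),interpolation=cv2.INTER_CUBIC);cv2.imwrite("pics/w4.png",a)
E
```

```text
time: 17.77
tool_pos: [658.7, -66.6, 241.1]
tcp_rot: [179.7, 0.2, 130.4]
ft_force: [7.4, 7.6, -3.6]
finger_gap: 13.5
grip_force: 28.1
R 41.7 pos ang -50.2 yaw-180 -49.6 joint by yaw 1.793 by pos 1.803 z 241.1 F [ 7.4  7.6 -3.6] T [ 0.94 -1.14 -0.4 ] t 17.77 grip 28
```

View pics/w4.png

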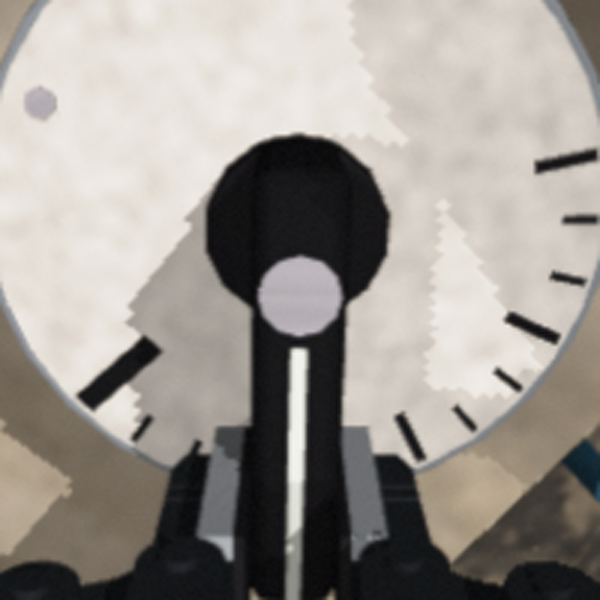

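The pointer is held squarely between the pads, with its white line at column 297 of the crop. I release it, lift and back off to check it against the tab.

```bash
python3 -m jog '0 0 0 0 0 0 0.1; 0 0 0 0 0 0 0.1; 0 0 0 0 0 0 0.1'; python3 -m jog '0 0 -0.5 0 0 0 0.1; -0.2 0 -0.4 0 0 0 0.1; -0.3 0 0 0 0 0 0.1; 0 0 0 0 0 0 0.1; 0 0 0 0 0 0 0.1'; python3 arc.py;  python3 - <<'E'
from bench import *
from h import *
s=snapshot("wrist");np.savez("w5.npz",**s);t=snapshot("top");np.savez("top5.npz",**t)
a=cv2.resize(s["img"][:,:,::-1],(800,600),interpolation=cv2.INTER_CUBIC);cv2.imwrite("pics/w5.png",a)
E
```

```text
time: 18.25
tool_pos: [657.1, -67.9, 238.9]
tcp_rot: [180.0, 0.0, 130.4]
ft_force: [0.9, 0.2, -0.7]
finger_gap: 38.2
grip_force: 0.0
time: 18.88
tool_pos: [688.9, -105.6, 327.4]
tcp_rot: [-180.0, -0.1, 130.3]
ft_force: [-1.0, -0.1, 0.4]
finger_gap: 38.6
grip_force: 0.0
R 91.0 pos ang -51.3 yaw-180 -49.7 joint by yaw 1.794 by pos 1.823 z 327.4 F [-1.  -0.1  0.4] T [-0.01 -0.01  0.03] t 18.88 grip 0
```

View pics/w5.png

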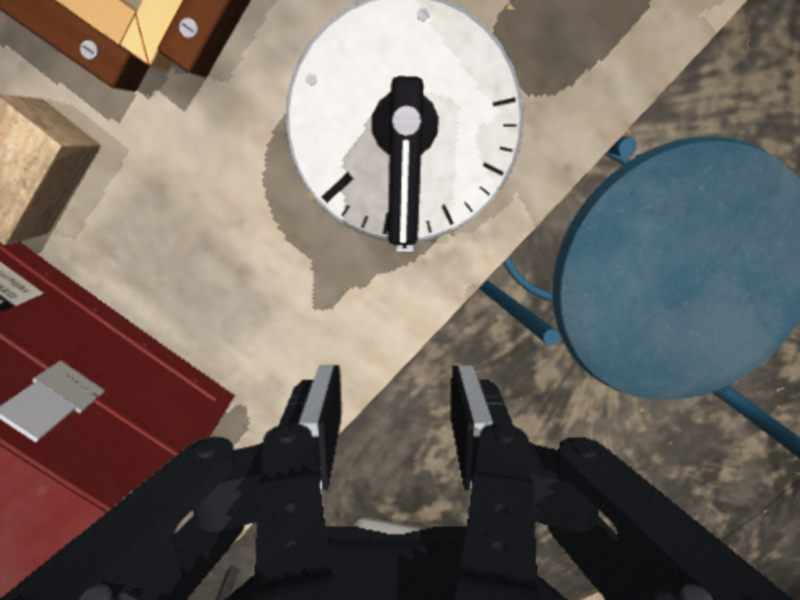

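The pointer tip (404,240) lies over the tab, whose end shows at (405,247). I measure the angles.

Run:
```python
from tm import *
s=dict(np.load("w5.npz"))
M=marks(s,np.array([632,-34.6]),-22.5,skip=(8,));x,e=fit(M,[632,-34.6],-22.5);print("axis",x.round(2),M[:,0],e.round(1))
g=cv2.cvtColor(s["img"],cv2.COLOR_RGB2GRAY).astype(float)
pts=[]
for v in range(92,152):
    r=g[v,253:265]; w=np.clip(r-100,0,None)
    if w.sum()>60: pts.append((253+(w*np.arange(12)).sum()/w.sum(),v))
L=onz(s,pts,92);vx,vy,x0,y0=cv2.fitLine(L.astype(np.float32),cv2.DIST_L2,0,.01,.01).ravel()
a=np.degrees(np.arctan2(vy,vx)); a=a if a<0 else a-180
n=np.array([-vy,vx]);print("ptr line dir",a,"joint",np.radians(x[2]+75.63-a),"axis offset",n@(x[:2]-[x0,y0]),len(pts))
print("axis->line far end joint",np.radians(x[2]+75.63-ang(x[:2],L[-5:].mean(0))))
print(g[153:163,246:274].astype(int))
```

```text
axis [631.78 -34.57 -22.47] [ 0.  1.  2.  3.  4.  5.  6. 11. 10.  7.] [ 0.  -0.   0.  -0.1 -0.   0.   0.  -0.   0.   0. ]
ptr line dir -51.12827 joint 1.820214273091956 axis offset -0.10335645269286786 60
axis->line far end joint 1.8187135014371765
[[108 100  67  26  24  26  31  32  31  80 226 250 250 206  74  31  30  30
   30  29  50 107 144 143 137 125 121 117]
 [111 108  82  43  24  22  26  25  25  74 218 247 247 198  66  25  25  25
   26  31  72 114 128 129 129 124 115 115]
 [116 112 104  74  42  29  23  23  19  36  96 126 125  84  32  27  26  28
   30  40  92 118 126 126 125 126 125 123]
 [114 112 111 104  99  76  51  47  55  66  76  61  37  29  59  79  74  87
   84  94 113 120 122 122 124 126 125 124]
 [115 114 112 111 109 104  98 109 137 173 186 136  61  55 148 190 190 186
  149 117 117 118 120 122 123 125 125 124]
 [114 114 113 111 111 110 106 128 178 202 202 156  89  87 166 204 206 199
  158 117 116 117 119 120 123 125 127 126]
 [114 112 112 113 114 113 112 149 192 206 206 198 190 192 201 209 207 206
  165 119 115 116 119 120 124 126 127 135]
 [115 113 113 115 115 115 107 147 190 202 204 201 198 202 205 206 205 197
  159 119 116 118 121 125 125 128 137 164]
 [114 114 115 115 118 119 117 123 130 130 131 128 126 127 128 129 127 122
  117 116 114 119 121 123 125 131 165 187]
 [115 115 117 116 118 120 120 120 119 117 117 116 116 116 116 113 114 115
  114 114 115 120 126 131 134 139 172 190]]
```

Run:
```python
from tm import *
s=dict(np.load("w5.npz"));x=np.array([631.78,-34.57])
for p in((258.5,157.5),(258.6,159.)):
    P=onz(s,[p],51)[0];print(P,np.linalg.norm(P-x),np.radians(-22.47+75.63-ang(x,P)))
# tab from w2, w3 with their own axes: refine by dark centroid
for f,c,y,box in(("w2",(631.52,-34.65),-22.51,(302,88,313,96)),("w3",(632.22,-34.49),-22.55,(168,175,180,182))):
    s=dict(np.load(f+".npz"));g=cv2.cvtColor(s["img"],cv2.COLOR_RGB2GRAY).astype(float);x0,y0,x1,y1=box
    q=[(u,v,max(0,110-g[v,u])) for u in range(x0,x1) for v in range(y0,y1)];q=np.array(q);c=np.array(c)
    P=onz(s,q[:,:2],51);R=np.linalg.norm(P-c,axis=1);w=q[:,2]*(R>54)*(R<64)
    m=(P*w[:,None]).sum(0)/w.sum();print(f,m,np.linalg.norm(m-c),np.radians(y+75.63-ang(c,m)))
```

```text
[672.9240029  -82.48497058] 63.155944933183356 1.789097123804065
[673.84190212 -83.42092797] 64.46407351066615 1.7877530576794654
w2 [670.29541756 -79.8231402 ] 59.53272715338718 1.7885800686629298
w3 [670.93750049 -79.77975922] 59.583614644727554 1.7898943133920147
```

The pointer reads 1.820 and the tab 1.789 in all three views, so it needs another 1.8° down. I grip again and turn.

```bash
python3 -m jog '0.3 0 0 0 0 0 0.1; 0.2 0 0.4 0 0 0 0.1; 0 0 0.48 0 0 0 0.1; 0 0 0 0 0 0 0.1'; python3 arc.py; python3 -m jog '0 0 0 0 0 0 1; 0 0 0 0 0 0 1; 0 0 0 0 0 0 1; 0 0 0 0 0 0 1' 25; python3 arc.py
```

```text
time: 19.48
tool_pos: [654.0, -66.5, 234.9]
tcp_rot: [-179.6, -0.5, 130.4]
ft_force: [-0.7, -0.3, 0.2]
finger_gap: 38.7
grip_force: 0.0
R 38.8 pos ang -55.4 yaw-180 -49.6 joint by yaw 1.793 by pos 1.893 z 234.9 F [-0.7 -0.3  0.2] T [ 0.01 -0.03 -0.04] t 19.48 grip 0
time: 19.98
tool_pos: [658.2, -67.5, 242.8]
tcp_rot: [179.8, 0.2, 130.4]
ft_force: [3.7, 4.7, -0.6]
finger_gap: 14.1
grip_force: 24.1
R 42.1 pos ang -51.5 yaw-180 -49.6 joint by yaw 1.794 by pos 1.825 z 242.8 F [ 3.7  4.7 -0.6] T [ 0.59 -0.59 -0.27] t 19.98 grip 24
```

```bash
python3 -m jog '0 0.021 0 0 0 -0.035 1; 0 0 0 0 0 0 1; 0 0 0 0 0 0 1'; python3 arc.py
```

```text
time: 20.35
tool_pos: [659.8, -66.2, 242.6]
tcp_rot: [179.8, 0.2, 132.5]
ft_force: [3.7, 5.2, 6.2]
finger_gap: 14.2
grip_force: 23.5
R 42.1 pos ang -48.7 yaw-180 -47.5 joint by yaw 1.756 by pos 1.778 z 242.6 F [3.7 5.2 6.2] T [ 0.66 -0.54 -0.19] t 20.35 grip 24
```

Moved about 0.04 rad; I release and re-measure with the same code.

```bash
python3 -m jog '0 0 0 0 0 0 0.1; 0 0 0 0 0 0 0.1; 0 0 0 0 0 0 0.1' >/dev/null; python3 -m jog '0 0 -0.5 0 0 0 0.1; -0.2 0 -0.4 0 0 0 0.1; -0.3 0 0 0 0 0 0.1; 0 0 0 0 0 0 0.1; 0 0 0 0 0 0 0.1'
cat > chk.py <<'E'
from bench import *
from tm import *
s=snapshot("wrist");np.savez("w6.npz",**s)
M=marks(s,np.array([632,-34.6]),-22.5,skip=(8,));x,e=fit(M,[632,-34.6],-22.5);print("axis",x.round(2),M[:,0],e.round(1))
g=cv2.cvtColor(s["img"],cv2.COLOR_RGB2GRAY).astype(float)
# predicted pointer line in the picture near column 258; bright run centroid per row
pts=[]
for v in range(92,152):
    w=np.clip(g[v,250:270]-100,0,None);m=np.argmax(w);k=np.arange(20);w=w*(abs(k-m)<4)
    if w.sum()>60: pts.append((250+(w*k).sum()/w.sum(),v))
L=onz(s,pts,92);vx,vy,x0,y0=cv2.fitLine(L.astype(np.float32),cv2.DIST_HUBER,0,.01,.01).ravel()
a=np.degrees(np.arctan2(vy,vx)); a=a if a<0 else a-180
print("ptr",np.radians(x[2]+75.63-a),"far end",np.radians(x[2]+75.63-ang(x[:2],L[-5:].mean(0))),len(pts),"offset",np.array([-vy,vx])@(x[:2]-[x0,y0]))
print(np.array(pts)[::12].round(1).tolist());print(g[153:163:2,246:274].astype(int))
E
python3 chk.py
```

```text
time: 21.35
tool_pos: [691.8, -103.1, 329.0]
tcp_rot: [-179.9, -0.1, 132.5]
ft_force: [-0.9, 0.6, -0.8]
finger_gap: 38.5
grip_force: 0.0
axis [631.77 -34.6  -22.46] [ 0.  1.  2.  3.  4. 11.  5.  6. 10.  7.  9.] [ 0.  -0.   0.  -0.  -0.  -0.1 -0.   0.   0.  -0.   0.1]
ptr 1.8032928196219993 far end 1.8011136305461832 60 offset -0.08826849872497533
[[258.4, 92.0], [257.5, 104.0], [257.1, 116.0], [256.4, 128.0], [255.8, 140.0]]
[[ 58  24  21  26  30  29  34 104 227 249 241 174  59  32  29  28  26  29
   51 124 150 147 140 134 133 125 113 111]
 [104  87  61  38  33  31  33  47  78  95  91  64  29  26  26  27  35  59
   99 120 126 127 124 124 123 121 108  99]
 [111 109 109 107 129 175 195 190 132  56  91 162 191 191 184 150 120 118
  119 121 122 123 124 126 124 125 131 157]
 [112 113 114 121 178 205 208 214 206 194 196 205 210 210 205 165 121 116
  118 119 122 125 126 126 134 162 182 184]
 [116 118 120 119 120 120 120 125 131 129 131 129 125 125 123 119 115 116
  118 121 124 126 133 163 186 189 188 184]]
```

```bash
python3 -m jog '0.3 0 0 0 0 0 0.1; 0.2 0 0.4 0 0 0 0.1; 0 0 0.48 0 0 0 0.1; 0 0 0 0 0 0 0.1' >/dev/null; python3 -m jog '0 0 0 0 0 0 1; 0 0 0 0 0 0 1; 0 0 0 0 0 0 1; 0 0 0 0 0 0 1' 25; python3 arc.py;  python3 -m jog '0 0.016 0 0 0 -0.028 1; 0 0 0 0 0 0 1; 0 0 0 0 0 0 1'; python3 arc.py; python3 -m jog '0 0 0 0 0 0 0.1; 0 0 0 0 0 0 0.1; 0 0 0 0 0 0 0.1' >/dev/null; python3 -m jog '0 0 -0.5 0 0 0 0.1; -0.2 0 -0.4 0 0 0 0.1; -0.3 0 0 0 0 0 0.1; 0 0 0 0 0 0 0.1; 0 0 0 0 0 0 0.1' >/dev/null; python3 chk.py
```

```text
time: 22.4
tool_pos: [659.8, -66.1, 244.7]
tcp_rot: [179.8, 0.2, 132.5]
ft_force: [3.7, 4.1, 1.6]
finger_gap: 13.9
grip_force: 24.4
R 42.0 pos ang -48.7 yaw-180 -47.5 joint by yaw 1.757 by pos 1.777 z 244.7 F [3.7 4.1 1.6] T [ 0.67 -0.49 -0.21] t 22.4 grip 24
time: 22.78
tool_pos: [660.9, -65.1, 244.6]
tcp_rot: [179.8, 0.2, 134.2]
ft_force: [2.7, 4.0, 5.8]
finger_gap: 14.2
grip_force: 23.7
R 42.1 pos ang -46.6 yaw-180 -45.8 joint by yaw 1.727 by pos 1.74 z 244.6 F [2.7 4.  5.8] T [ 0.68 -0.45 -0.2 ] t 22.77 grip 24
axis [631.8  -34.58 -22.47] [ 0.  1.  2.  3.  4. 11.  5.  6.  9. 10.  7.] [ 0.  -0.   0.1 -0.  -0.1 -0.   0.   0.   0.   0.   0. ]
ptr 1.7656604103292055 far end 1.7635830331778075 60 offset -0.05745711972977574
[[257.6, 92.0], [257.3, 104.0], [256.6, 116.0], [256.3, 128.0], [255.6, 140.0]]
[[ 77  44  27  25  26  26  33 100 226 248 237 161  53  29  29  30  26  31
   69 114 132 132 132 124 110 104 101 100]
 [108 116 110  81  52  34  22  27  68  86  81  62  41  31  33  38  62  97
  120 124 124 122 120 108 101  98 105 137]
 [114 131 146 148 157 143  98  84 166 204 204 196 156 117 113 116 120 121
  125 124 126 125 124 123 128 157 179 182]
 [118 131 153 194 218 224 219 221 230 229 228 220 173 121 116 117 117 121
  126 125 125 126 133 161 180 185 186 184]
 [122 120 121 119 121 121 121 121 126 128 129 129 123 117 117 117 120 122
  128 128 137 165 184 188 185 185 181 183]]
```

```bash
python3 -m jog '0.3 0 0 0 0 0 0.1; 0.2 0 0.4 0 0 0 0.1; 0 0 0.5 0 0 0 0.1; 0 0 0 0 0 0 0.1' >/dev/null; python3 -m jog '0 0 0 0 0 0 1; 0 0 0 0 0 0 1; 0 0 0 0 0 0 1; 0 0 0 0 0 0 1' 25 >/dev/null; python3 arc.py;  python3 -m jog '0 -0.035 0 0 0 0.07 1; 0 0 0 0 0 0 1; 0 0 0 0 0 0 1' >/dev/null; python3 arc.py; python3 -m jog '0 0.022 0 0 0 -0.045 1; 0 0 0 0 0 0 1; 0 0 0 0 0 0 1' >/dev/null; python3 arc.py
```

```text
R 42.1 pos ang -46.5 yaw-180 -45.8 joint by yaw 1.728 by pos 1.739 z 244.8 F [2.9 5.3 3.5] T [ 0.67 -0.42 -0.25] t 24.82 grip 25
R 42.1 pos ang -51.1 yaw-180 -50.1 joint by yaw 1.801 by pos 1.818 z 244.8 F [3.6 6.  4.1] T [ 0.88 -0.43 -0.25] t 25.2 grip 27
R 42.1 pos ang -48.0 yaw-180 -47.3 joint by yaw 1.753 by pos 1.764 z 244.8 F [2.8 5.9 3.9] T [ 0.96 -0.53 -0.27] t 25.57 grip 25
```

By-position 1.764 should release to about 1.788. I release and check.

```bash
python3 -m jog '0 0 0 0 0 0 0.1; 0 0 0 0 0 0 0.1; 0 0 0 0 0 0 0.1' >/dev/null; python3 -m jog '0 0 -0.5 0 0 0 0.1; -0.2 0 -0.4 0 0 0 0.1; -0.3 0 0 0 0 0 0.1; 0 0 0 0 0 0 0.1; 0 0 0 0 0 0 0.1' >/dev/null; python3 chk.py
```

```text
axis [631.77 -34.57 -22.49] [ 0.  1.  2.  3.  4. 11.  5.  6.  9. 10.  7.] [ 0.  -0.   0.  -0.  -0.  -0.1  0.   0.   0.   0.1 -0. ]
ptr 1.785717217454805 far end 1.7852199380893714 60 offset -0.04310743591870292
[[258.1, 92.0], [257.5, 104.0], [257.2, 116.0], [256.6, 128.0], [256.4, 140.0]]
[[104  69  29  22  23  27  26  57 178 239 247 221 117  39  26  27  25  24
   43  90 116 118 113 110 108 106 103  99]
 [111 105 102  94  85  86  99  83  48  35  59  79  81  78  68  61  66  95
  115 122 124 127 124 125 125 120 109 111]
 [111 112 114 135 195 218 213 180 120  91 165 203 207 202 168 129 117 119
  119 120 125 127 126 125 127 133 160 181]
 [115 116 120 147 191 208 211 214 210 203 207 207 205 201 166 126 117 117
  120 121 125 126 126 136 163 180 185 185]
 [119 121 123 122 122 121 116 117 116 115 116 116 118 116 117 115 115 119
  121 129 130 137 167 187 190 189 188 183]]
```

The pointer is at 1.786 and the tab at 1.789. I move clear and take a last look at everything.

```bash
python3 -m jog '0 0 -0.5 0 0 0 0.1; 0 0 -0.4 0 0 0 0.1; 0 0 0 0 0 0 0.1'
python3 - <<'E'
from bench import *
from h import *
a=snapshot("top");w=snapshot("wrist")
i=np.hstack([cv2.resize(k["img"],(400,300)) for k in(a,w)]);cv2.imwrite("pics/end.png",i[:,:,::-1])
o=dict(np.load("top0.npz"))["img"].astype(int);d=abs(o-a["img"]).sum(2)
for n,(y0,y1,x0,x1) in dict(jar=(92,135,158,200),off=(186,216,310,352),sand=(260,296,300,360)).items(): print(n,np.median(d[y0:y1,x0:x1]),d[y0:y1,x0:x1].max())
E
```

```text
time: 27.0
tool_pos: [693.2, -102.4, 427.5]
tcp_rot: [179.7, 0.4, 132.7]
ft_force: [0.0, 0.0, 0.6]
finger_gap: 38.7
grip_force: 0.0
jar 92.0 162
off 60.5 330
sand 60.0 228
```

View pics/end.png

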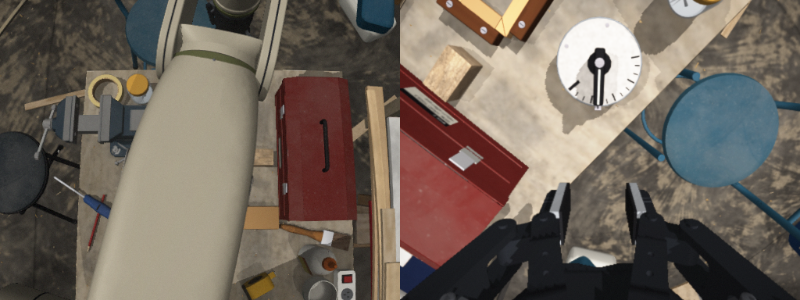

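The jar (136,85) and both blocks (265,157 and 262,217) look to be in their places; the image differences there come from the arm and lighting. In the wrist half the frame sits against the fences and the pointer is on the tab.

```bash
python3 -c "
from bench import *
print(hand_in())"
```

```text
the job is handed in; nothing more can be done
None
```

The job is handed in: the frame is seated against both fences, and the pointer went clockwise past the top mark (about 2.8 rad) and back down to the tab, reading 1.786 against the tab's 1.789, after I overshot to 1.765 and nudged it up a little to finish downward; the jar and both blocks looked undisturbed.

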